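# Sign off the tested bulb: switch off and stamp

## Robot

A 6-joint arm with a two-finger parallel gripper is mounted at the origin on the work surface. World frame = base frame: x ahead of the robot, y to its left, z up, the work surface at z = 0. Lengths are in mm, angles in rad, forces in N, time in s.
With the tool pointing down it reaches from about 400 to 925 mm from the base axis. Payload 12.5 kg.
Tool frame: the origin (TCP) lies midway between the tips of the shut fingers; the grasp point (between the pads) lies 19 mm behind it; x points along the fingers, y is the direction in which the jaws open and shut, and the axes are right-handed (so a half turn about x gives the same grasp; the last joint's range is limited). The gripper opens to 95 mm and grips with 3 to 60 N. Pads are 20 mm wide; open, the fingers measure 119 mm over their backs; the gripper's body (75 mm by 180 mm) begins 59 mm behind the grasp point.
Start: joints at [-1.305, 0.491, 1.559, -0, 1.092, -0.106], TCP at [227.082, -582.306, 214.661] pointing down, gripper open.
Joint ranges: [-3.1, 3.1], [-0.84, 2.19], [0.05, 2.79], [-1.13, 4.28], [0.06, 2.93], [-2.69, 2.69]. Speed limits (rad/s): [2.22, 2.22, 2.79, 3.14, 3.14, 3.14].

## Interface

Orientations are given as [roll, pitch, yaw] about the fixed x, y, z axes, in that order (R = Rz(yaw) Ry(pitch) Rx(roll)).
In Python, from cell import state, read_camera, job_done gives the robot as it stands.
- The arm moves only by the tool move_arm, never from a script. Its argument "targets" is a list of rows, each a list of 7 numbers: the shift along the world's x, y, z in m, then the turn, a rotation vector about the world's x, y, z in degrees, then the gripper's target within -1 to 1 (fully open at 1, half-way at 0, shut at -1). In form: [[dx, dy, dz, wx, wy, wz, hand], ...]. A call has 1 to 10 rows; each row is the pose to reach, as a shift and turn from the pose commanded when the call began; what a row does not reach only later rows make up. A row lasts 1/10 s, in which the tool goes at most 50 mm and 8.59 degrees, less where a joint would pass 70% of its speed; a pose out of reach is approached as far as the arm can. A call with a gripper value outside its range is refused whole. The fingers move at their own pace and stop on an object; the grip force is fixed at half the most. Time passes only in rows, so rows that repeat a pose let the fingers close. It gives the time, the measured TCP pose, the force and the opening at its end, in the units of the state.
- state(): the state, without advancing time (a new reading comes with each control period).
- read_camera(name): name is "scene" or "top"; returns a dict with "img" (480x640x3 uint8, blue, green, red), "mtx" (3x3 intrinsics, pixels), "k1" (the pictures are not rectified: a ray, as slopes to the right and down, at radius r is drawn at 1 + k1 r^2 times it, then the intrinsics apply), "cam_to_world" (4x4, takes a point from camera to world coordinates). Camera axes: x right, y up, looking along -z (the intrinsics and any distortion apply to the point x, -y, -z); pixel columns grow to the right and rows downward; lengths in mm; the calibration is good to about 2 mm. A picture is of the moment at which its call begins. There is no depth.
- job_done(): hands the job in, once; it reports no verdict.
The state is a dict: "t": time; "joints": joint angles; "qvel": joint speeds; "tau": joint torques, N m; "eef_pos": TCP position; "tcp_rot": TCP orientation; "ft_force": force on the tool from outside, world axes, zero at the start; "moment": the same for the moment, N m; "opening": opening from 0.0 (shut) to 1.0 (fully open).
Only numpy, scipy, OpenCV 4.12 (cv2) and the standard library are available. Lean on these libraries where they do the work, as an engineer would, in place of code of your own. Each camera call takes 0.05 s, during which the arm holds its last target.

## Task

The bulb on the tester has passed, so sign it off by touch alone: press the white-dotted end of the green rocker fully down to off, then do the same with the blue rocker, and only then push the cap of the red date stamp all the way down on its ticket pad and let it spring back up. Leave the yellow rocker on and keep off the tester and its bulb. Pick nothing up: the stamp stays standing where it is, and the other things on the table stay where they are.

Things in the scene. Friction and masses are not known exactly. Their poses are not given: they have to be found in the camera images.
- green_box: grey switch box fixed to the table, 94 (its x) by 56 (its y) by 34 mm high, carrying the green rocker (supply to the lamp socket); origin: centre of its underside. z is up; the rocker's white-dotted end is towards -x. The rocker is a V seen from the side: two flat halves, each 32 mm long and 36 mm wide, rising outwards from the pivot line, which runs along y, 44 mm above the table; each half slopes up by 0.2 rad when the rocker is centred
- green_rocker (a joint): tilt of the green rocker in rad: -0.2 = on (white-dotted half raised, its outer edge about 61 mm above the table), +0.2 = off (white-dotted half pressed down until it lies level, its top 49 mm above the table). It stays where it is left; about 2 N at the outer end moves it, up to a hard stop
- green_dot (a point): white dot, 12 mm across, on top of the green rocker's half that is to be pressed for off, 22 mm from the pivot line (the outer edge is 10 mm further out); it moves with the rocker, about 58 mm above the table when on, 49 mm when off
- blue_box: grey switch box fixed to the table, 94 (its x) by 56 (its y) by 34 mm high, carrying the blue rocker (mains of the tester); origin: centre of its underside. z is up; the rocker's white-dotted end is towards -x. The rocker is a V seen from the side: two flat halves, each 32 mm long and 36 mm wide, rising outwards from the pivot line, which runs along y, 44 mm above the table; each half slopes up by 0.2 rad when the rocker is centred
- blue_rocker (a joint): tilt of the blue rocker in rad: -0.2 = on (white-dotted half raised, its outer edge about 61 mm above the table), +0.2 = off (white-dotted half pressed down until it lies level, its top 49 mm above the table). It stays where it is left; about 2 N at the outer end moves it, up to a hard stop
- blue_dot (a point): white dot, 12 mm across, on top of the blue rocker's half that is to be pressed for off, 22 mm from the pivot line (the outer edge is 10 mm further out); it moves with the rocker, about 58 mm above the table when on, 49 mm when off
- yellow_box: grey switch box fixed to the table, 94 (its x) by 56 (its y) by 34 mm high, carrying the yellow rocker (bench light; it stays on); origin: centre of its underside. z is up; the rocker's white-dotted end is towards -x. The rocker is a V seen from the side: two flat halves, each 32 mm long and 36 mm wide, rising outwards from the pivot line, which runs along y, 44 mm above the table; each half slopes up by 0.2 rad when the rocker is centred
- yellow_rocker (a joint): tilt of the yellow rocker in rad: -0.2 = on (white-dotted half raised, its outer edge about 61 mm above the table), +0.2 = off (white-dotted half pressed down until it lies level, its top 49 mm above the table). It stays where it is left; about 2 N at the outer end moves it, up to a hard stop
- yellow_dot (a point): white dot, 12 mm across, on top of the yellow rocker's half that is to be pressed for off, 22 mm from the pivot line (the outer edge is 10 mm further out); it moves with the rocker, about 58 mm above the table when on, 49 mm when off
- stamp: self-inking date stamp, loose, standing on the ticket pad: black foot 66 (its x) by 46 (its y) mm with a red cap on it, 72 mm tall in all; about 150 g; origin: centre of its underside, z up
- stamp_cap (a joint): how far the stamp's red cap is pushed down, m: 0 = up, 0.012 = fully down (printed). A spring pushes back with about 2 N at the top and 8 N at the bottom, and returns the cap when let go
- stamp_top (a point): centre of the flat top of the stamp's red cap (64 by 44 mm), 82 mm above the table when up; moves with the cap
- pad: ticket pad fixed to the table, 120 by 90 by 10 mm, white paper on brown card; origin: centre of its underside
- tester: blue bulb tester fixed at the back, 110 (x) by 240 (y) by 60 mm, with the bayonet socket and white ceramic bulb standing on it, 190 mm tall in all, 40 mm to the -y side of its middle; origin: centre of its underside. Not to be touched
- pipe: copper pipe offcut standing on end, 28 mm across, 70 mm tall, loose; origin: centre of its underside
- doorstop: grey rubber doorstop wedge, 95 by 42 mm, about 35 mm high, loose; origin: centre of its underside
- jar: closed glass jar, 50 mm across, 65 mm tall, loose; origin: centre of its underside
- can: green can, 52 mm across, 85 mm tall, loose; origin: centre of its underside
- screwdriver: screwdriver lying on the table, 180 mm long along its x, loose; origin: underside, mid-length
- tape: black tape roll lying flat, 84 mm across, 22 mm high, loose; origin: centre of its underside
Mind the look-alikes: they are no part of the job. Leave any orange look-alike of the yellow_box alone.

How it is judged (in metres and radians):
On the way, in this order (a step that is already met when the one before it is completed fails the run):
1. the green rocker is off, blue still on (value of joint green_rocker above 0.16 rad and value of joint blue_rocker below 0 rad), for 0.1 s.
2. the blue rocker is off too (value of joint each of green_rocker, blue_rocker above 0.16 rad), for 0.1 s.
3. the stamp's cap is pushed all the way down with both rockers off (all of step 2 and value of joint stamp_cap above 0.0105 m), for 0.05 s.
At the end, for the whole second after the job is handed in: green and blue rockers off (tilt above +0.16 rad), yellow still on (below -0.1 rad), the stamp upright (within 0.1 rad), at rest within 20 mm of where it stood, its cap back up (within 2 mm), and the other loose things within 25 mm of where they were (all of step 2 and value of joint yellow_rocker below -0.1 rad and value of joint stamp_cap below 0.002 m and distance of stamp from where it was at the start of the episode below 0.02 m and angle between stamp's own z axis and vertical below 0.1 rad and linear speed of stamp below 0.02 m/s and distance of each of pipe, doorstop, jar, can, screwdriver, tape from where it was at the start of the episode below 0.025 m); the robot touches nothing.
It fails at once if out of order: blue tipped over before green is off, or the stamp pushed down before both are off ((value of joint blue_rocker above 0 rad and value of joint green_rocker below 0.12 rad) or (value of joint stamp_cap above 0.006 m and value of joint any of green_rocker, blue_rocker below 0.12 rad)).
It fails at once if the yellow rocker is tipped off its on position (value of joint yellow_rocker above -0.05 rad).
It fails at once if the stamp is lifted off its pad (8 mm), shifted by more than 20 mm or tipped by more than 0.25 rad (height (world z) of stamp above 0.018 m or distance of stamp from where it was at the start of the episode above 0.02 m or angle between stamp's own z axis and vertical above 0.25 rad).
It fails at once if the tester or its bulb is touched with more than 3 N (contact force between tester and the fingers above 3 N or contact force between tester and the arm above 3 N).
It fails at once if another loose thing is moved by more than 25 mm (distance of any of pipe, doorstop, jar, can, screwdriver, tape from where it was at the start of the episode above 0.025 m).
It also fails if it takes over 42 s, if anything falls off the work surface, if the arm or the gripper's body presses on something with over 40 N, if the wrist force passes 120 N, or if a joint passes its speed limit or range.

## Working session

There is one attempt and no reset: what is moved stays moved. The work goes in short steps, Python scripts to look and compute and a tool call to move; the robot and the scene stay as the last step left them, time stands still between calls to the robot, and variables do not carry over. Pictures are saved under pics/ and viewed, and the job is handed in when it is done.

Besides the shell and the picture viewer there is one more tool, called after "Call:" as name(argument=value, ...), one argument or row to a line, values as JSON. move_arm: Moves the arm, as the interface text tells. Its arguments: {"type":"object","properties":{"targets":{"type":"array"}},"required":["targets"]}

```bash
mkdir -p pics; ls
python3 - <<'E'
from cell import state, read_camera
import cv2,json,numpy as np,pickle
print(state())
for n in("scene","top"):
    d=read_camera(n); cv2.imwrite(f"pics/{n}0.png",d["img"]); pickle.dump(d,open(f"{n}0.pkl","wb"))
    print(n,d["mtx"],d["k1"],np.round(d["cam_to_world"],3))
E
```

```text
pics
{'t': 0.0, 'joints': array([-1.30459302e+00,  4.91567625e-01,  1.55945557e+00,  9.39588347e-06,
        1.09171074e+00, -1.05611364e-01]), 'qvel': array([ 0.00149616,  0.00066155, -0.00096972,  0.00106628, -0.00155375,
       -0.00116932]), 'tau': array([ 1.33578571e-03, -6.12643576e+01, -2.58190495e+01,  6.93112356e-02,
        4.81865939e-02, -1.56927713e-04]), 'eef_pos': array([ 227.01733593, -582.04482592,  214.05463594]), 'tcp_rot': array([-1.68370913,  1.56965502,  1.82969386]), 'ft_force': array([1.14165556, 0.11538972, 0.37591023]), 'moment': array([-0.05110557,  0.00136221,  0.03320606]), 'opening': 0.9998520141753394}
scene [[613.38971352   0.         328.8382196 ]
 [  0.         613.38971352 240.34466851]
 [  0.           0.           1.        ]] -0.20178374538805788 [[-6.300000e-01 -4.370000e-01  6.420000e-01  1.433919e+03]
 [ 7.770000e-01 -3.310000e-01  5.360000e-01  7.049830e+02]
 [-2.200000e-02  8.360000e-01  5.480000e-01  8.281680e+02]
 [ 0.000000e+00  0.000000e+00  0.000000e+00  1.000000e+00]]
top [[592.81584091   0.         324.61955351]
 [  0.         592.81584091 236.81123311]
 [  0.           0.           1.        ]] -0.04371593238748318 [[-9.00000e-03  9.83000e-01 -1.86000e-01  3.05908e+02]
 [-1.00000e+00 -8.00000e-03  9.00000e-03 -2.11860e+01]
 [ 7.00000e-03  1.86000e-01  9.83000e-01  1.62027e+03]
 [ 0.00000e+00  0.00000e+00  0.00000e+00  1.00000e+00]]
```

View pics/top0.png

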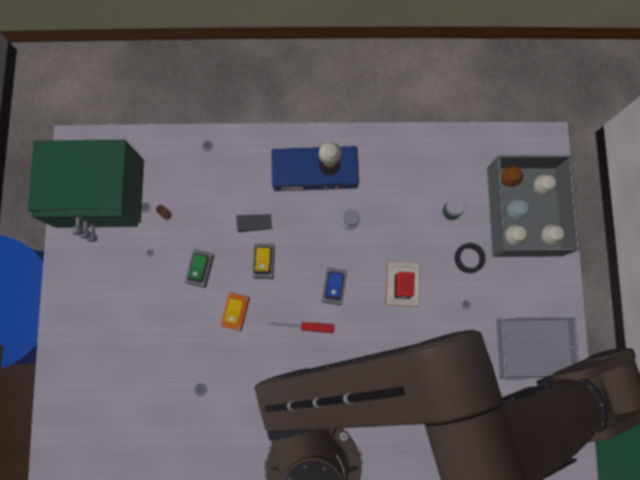

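View pics/scene0.png

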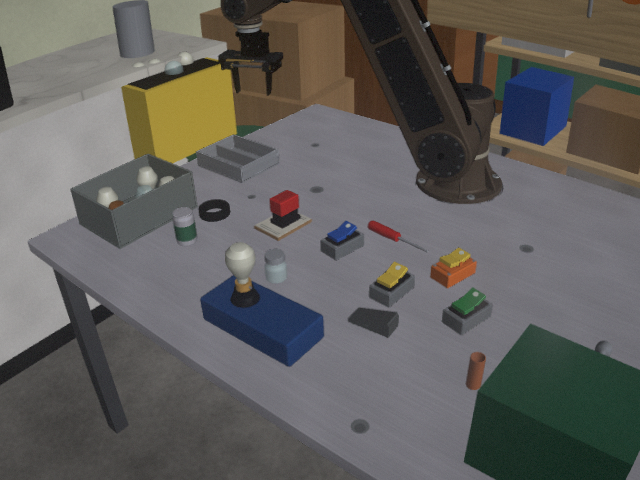

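```bash
cat > h.py <<'E'
import numpy as np,cv2,pickle
def ray(d,u,v):
    p=cv2.undistortPoints(np.array([[[u,v]]],float),d["mtx"],np.array([d["k1"],0,0,0,0]))[0,0]
    # exact: same model
    M=d["cam_to_world"]; return M[:3,3],M[:3,:3]@np.array([p[0],-p[1],-1.])
def at(d,u,v,z):
    o,r=ray(d,u,v); return (o+r*(z-o[2])/r[2])
def proj(d,P):
    M=d["cam_to_world"]; c=M[:3,:3].T@(np.asarray(P,float)-M[:3,3]); a=np.array([c[0],-c[1]])/-c[2]
    a=a*(1+d["k1"]*(a@a)); return d["mtx"][:2,:2]@a+d["mtx"][:2,2]
def two(d1,p1,d2,p2):
    o1,r1=ray(d1,*p1);o2,r2=ray(d2,*p2)
    A=np.stack([r1,-r2],1);s=np.linalg.lstsq(A,o2-o1,rcond=None)[0]
    a=o1+r1*s[0];b=o2+r2*s[1];return (a+b)/2,np.linalg.norm(a-b)
def load(n): return pickle.load(open(n+".pkl","rb"))
E
python3 - <<'E'
import cv2,numpy as np
t=cv2.imread("pics/top0.png")
def c(im,x,y,w,h,s,lab):
    o=cv2.resize(im[y:y+h,x:x+w],None,fx=s,fy=s,interpolation=cv2.INTER_CUBIC)
    cv2.putText(o,lab,(2,12),0,.4,(0,0,255),1);
    for i in range(0,w,10): cv2.line(o,(i*s,0),(i*s,6),(0,0,255),1); 
    for i in range(0,h,10): cv2.line(o,(0,i*s),(6,i*s),(0,0,255),1)
    return o
a=np.hstack([c(t,175,240,50,50,8,"g 175,240"),c(t,310,260,50,50,8,"b 310,260")])
b=c(t,380,255,50,60,8,"st 380,255")
cv2.imwrite("pics/c1.png",a);cv2.imwrite("pics/c2.png",b)
s=cv2.imread("pics/scene0.png")
a=np.hstack([c(s,435,280,60,60,6,"g 435,280"),c(s,312,212,60,60,6,"b 312,212")]);cv2.imwrite("pics/c3.png",a)
cv2.imwrite("pics/c4.png",c(s,250,185,70,60,8,"st 250,185"))
E
```

```text
(no output)
```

View pics/c1.png

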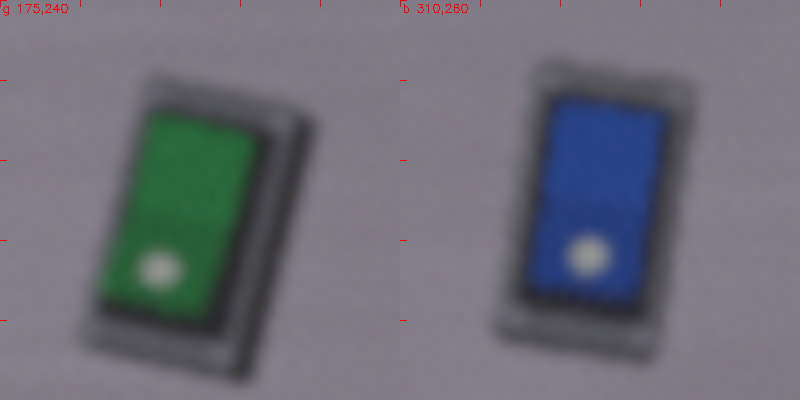

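View pics/c2.png

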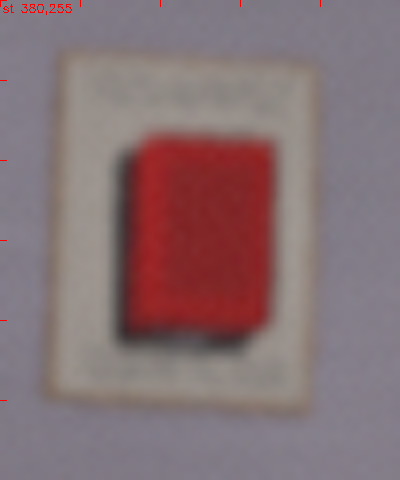

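View pics/c3.png

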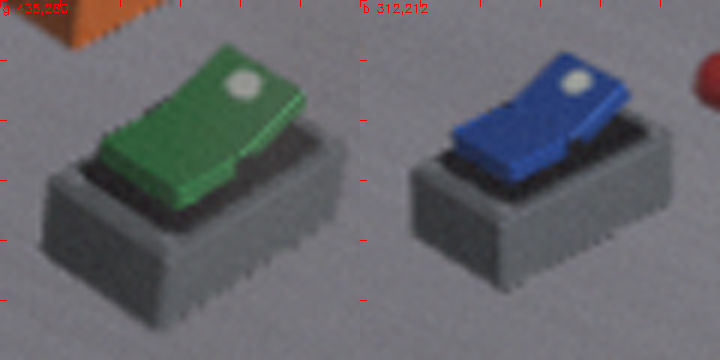

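View pics/c4.png

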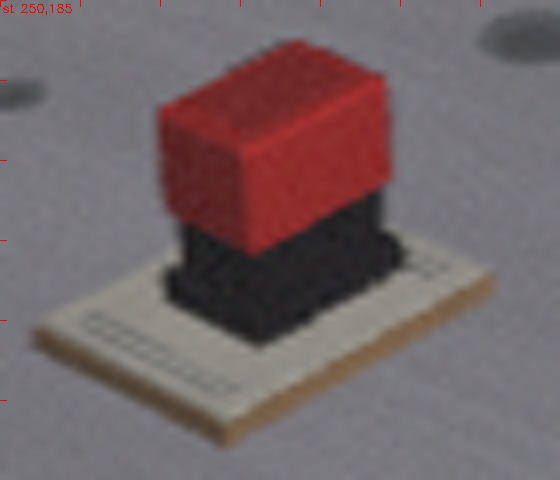

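Run:
```python
from h import *
t=load("top0");s=load("scene0")
np.set_printoptions(precision=1,suppress=True)
for n,a,b in(("g",(194.6,273.3),(475.25,293.6)),("b",(332.95,291.4),(347.4,225.1))):
    print(n,at(t,*a,58),at(s,*b,58),two(t,a,s,b))
print("stamp",at(s,283.55,196.3,82))
C=[(300,42),(387,78),(242,148),(158,107)]
P=[at(s,250+x/8-.45,185+y/8-.45,82) for x,y in C];print(np.array(P))
# top foreshadow
C=[(145,137),(273,140),(268,327),(130,325)]
P=[at(t,380+x/8-.45,255+y/8-.45,82) for x,y in C];print(np.array(P))
# pad corners from top
C=[(62,50),(322,62),(310,412),(47,398)]
P=np.array([at(t,380+x/8-.45,255+y/8-.45,10) for x,y in C]);print(P,P.mean(0))
# yaw: left edges of rocker/boxes
def yaw(P,Q): d=P-Q; return np.degrees(np.arctan2(d[1],d[0]))
f=lambda x,y,ox,oy,z:at(t,ox+x/8-.45,oy+y/8-.45,z)
print("gyaw",yaw(f(150,75,175,240,34),f(82,335,175,240,34)),yaw(f(315,118,175,240,0),f(245,380,175,240,0)),yaw(f(150,112,175,240,50),f(100,300,175,240,60)))
print("byaw",yaw(f(540,65,260,260,34),f(497,330,260,260,34)),yaw(f(692,85,260,260,34),f(655,355,260,260,34)))
```

```text
g [505.1 311.   58. ] [504.6 313.   58. ] (array([504.7, 312. ,  57.6]), np.float64(1.9700756904878298))
b [454.2 -55.4  58. ] [452.7 -54.9  58. ] (array([453.8, -54.9,  58.6]), np.float64(1.2396486428921991))
stamp [ 471.  -242.6   82. ]
[[ 440.4 -258.6   82. ]
 [ 441.6 -220.4   82. ]
 [ 501.8 -226.8   82. ]
 [ 498.5 -265.8   82. ]]
[[ 502.  -224.9   82. ]
 [ 500.6 -266.8   82. ]
 [ 439.5 -263.    82. ]
 [ 440.6 -218.1   82. ]]
[[ 541.5 -206.8   10. ]
 [ 536.6 -296.2   10. ]
 [ 416.8 -287.6   10. ]
 [ 422.4 -198.4   10. ]] [ 479.3 -247.2   10. ]
gyaw -12.850399572605857 -13.516164691148617 -10.954543201091873
byaw -9.712658748100674 -8.639846043510957
```

Call:
move_arm(
  targets=[
    [0.02, 0.03, 0, 0, 0, 0, -1],
    [0.045, 0.065, 0, 0, 0, 0, -1],
    [0.07, 0.1, 0, 0, 0, 0, -1],
    [0.095, 0.135, 0, 0, 0, 0, -1],
    [0.12, 0.17, 0, 0, 0, 0, -1],
    [0.145, 0.205, 0, 0, 0, 0, -1],
    [0.17, 0.24, 0, 0, 0, 0, -1],
    [0.19, 0.28, 0, 0, 0, 0, -1],
    [0.205, 0.32, 0, 0, 0, 0, -1],
    [0.215, 0.36, 0, 0, 0, 0, -1],
  ],
)

```text
t: 1.1
eef_pos: [442.7, -220.6, 214.4]
tcp_rot: [-1.0, 1.571, 2.514]
ft_force: [0.3, -1.1, -0.1]
opening: 0.215
```

Run:
```python
from cell import state
from scipy.spatial.transform import Rotation as R
s=state();print(s); print(R.from_euler("xyz",s["tcp_rot"]).as_matrix().round(3))
```

```text
{'t': 1.1, 'joints': array([-5.95920969e-01,  3.06779207e-01,  1.87092903e+00,  7.00665394e-06,
        9.64066682e-01,  6.02838126e-01]), 'qvel': array([ 0.76703052, -0.1534386 ,  0.23697746, -0.00109002, -0.08462626,
        0.75929605]), 'tau': array([-6.85115620e+00, -4.57145226e+01, -2.38626713e+01,  2.83674250e-02,
        2.15260643e-01, -1.23942923e+00]), 'eef_pos': array([ 442.67519945, -220.5802778 ,  214.4269812 ]), 'tcp_rot': array([-0.9995244 ,  1.57061397,  2.51410149]), 'ft_force': array([ 0.32402032, -1.07147547, -0.05819119]), 'moment': array([ 0.01597885, -0.02998018, -0.04486635]), 'opening': 0.21505530899786335}
[[-0.     0.364 -0.932]
 [ 0.    -0.932 -0.364]
 [-1.    -0.     0.   ]]
```

Call:
move_arm(
  targets=[
    [0.01, 0.045, 0, 0, 0, -3, -1],
    [0.015, 0.093, 0, 0, 0, -6, -1],
    [0.02, 0.142, 0, 0, 0, -9, -1],
    [0.025, 0.19, 0, 0, 0, -12, -1],
    [0.03, 0.239, 0, 0, 0, -15, -1],
    [0.035, 0.288, 0, 0, 0, -18, -1],
    [0.04, 0.337, 0, 0, 0, -21, -1],
    [0.045, 0.386, 0, 0, 0, -24, -1],
    [0.05, 0.435, 0, 0, 0, -27, -1],
    [0.054, 0.483, 0, 0, 0, -30, -1],
  ],
)

```text
t: 2.1
eef_pos: [495.8, 262.9, 214.5]
tcp_rot: [0.877, 1.57, -2.418]
ft_force: [2.0, -0.8, -0.2]
opening: 0.007
```

Call:
move_arm(
  targets=[
    [0.003, 0.03, -0.02, 0, 0, 0, -1],
    [0.005, 0.052, -0.06, 0, 0, 0, -1],
    [0.005, 0.052, -0.1, 0, 0, 0, -1],
    [0.005, 0.052, -0.12, 0, 0, 0, -1],
    [0.005, 0.052, -0.12, 0, 0, 0, -1],
    [0.005, 0.052, -0.12, 0, 0, 0, -1],
  ],
)

```text
t: 2.7
eef_pos: [501.3, 312.7, 95.0]
tcp_rot: [0.959, 1.571, -2.335]
ft_force: [0.4, -0.5, 0.3]
opening: 0.003
```

Run:
```python
from cell import state,read_camera
import cv2,pickle
print(state())
d=read_camera("scene");pickle.dump(d,open("scene1.pkl","wb"))
i=d["img"][200:350,370:570];cv2.imwrite("pics/s1.png",cv2.resize(i,None,fx=4,fy=4,interpolation=2))
```

```text
{'t': 2.7, 'joints': array([ 4.46046487e-01,  5.85614188e-01,  1.76194818e+00, -1.17275332e-04,
        7.94251912e-01,  2.16880406e+00]), 'qvel': array([-0.00231906, -0.02769853, -0.01288935, -0.00292196,  0.00119281,
       -0.00012957]), 'tau': array([ 1.92535752e-01, -5.87469399e+01, -1.87306774e+01, -8.32343503e-03,
       -1.50033049e-01,  3.89010784e-04]), 'eef_pos': array([501.30816581, 312.74142357,  95.01749761]), 'tcp_rot': array([ 0.95886653,  1.57055944, -2.33460517]), 'ft_force': array([ 0.41091415, -0.47973535,  0.28107456]), 'moment': array([0.01476748, 0.0206378 , 0.04456525]), 'opening': 0.002723070995332616}
```

View pics/s1.png

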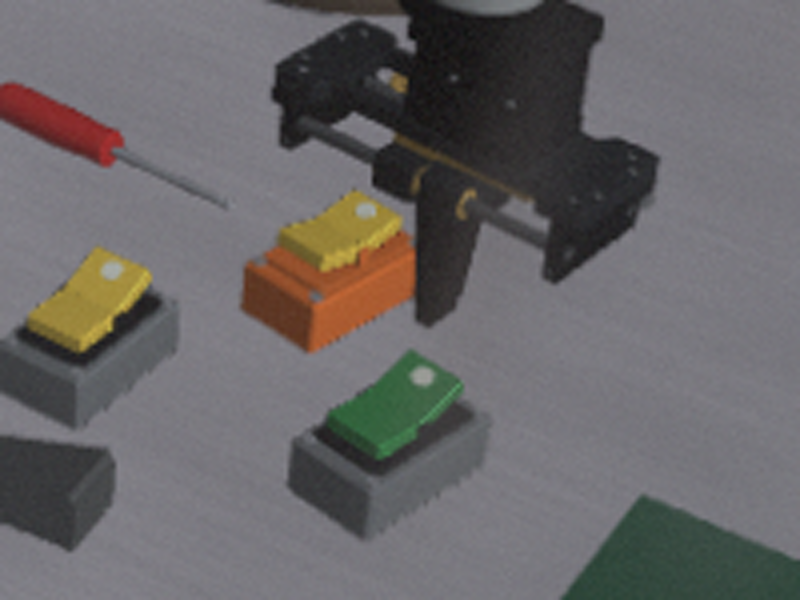

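The picture shows the shut fingers (tip about (430,322) in the crop) over the raised dotted end of the green rocker, which is at (423,377). I'll press down.

Call:
move_arm(
  targets=[
    [0, 0, -0.015, 0, 0, 0, -1],
    [0, 0, -0.03, 0, 0, 0, -1],
    [0, 0, -0.036, 0, 0, 0, -1],
    [0, 0, -0.041, 0, 0, 0, -1],
    [0, 0, -0.045, 0, 0, 0, -1],
    [0, 0, -0.046, 0, 0, 0, -1],
    [0, 0, -0.046, 0, 0, 0, -1],
    [0, 0, -0.046, 0, 0, 0, -1],
  ],
)

```text
t: 3.55
eef_pos: [501.3, 312.8, 49.3]
tcp_rot: [-2.619, 1.57, 0.371]
ft_force: [-1.4, 0.6, 6.2]
opening: 0.002
```

Call:
move_arm(
  targets=[
    [0, 0, -0.001, 0, 0, 0, -1],
    [0, 0, -0.0015, 0, 0, 0, -1],
    [0, 0, -0.0015, 0, 0, 0, -1],
    [0, 0, -0.0015, 0, 0, 0, -1],
  ],
)

```text
t: 3.95
eef_pos: [501.3, 312.9, 49.0]
tcp_rot: [-2.599, 1.569, 0.391]
ft_force: [-6.9, -1.5, 20.1]
opening: 0.007
```

Call:
move_arm(
  targets=[
    [0, 0, 0.03, 0, 0, 0, -1],
    [0, 0, 0.07, 0, 0, 0, -1],
    [-0.003, -0.02, 0.1, 0, 0, 0, -1],
    [-0.005, -0.06, 0.12, 0, 0, 0, -1],
    [-0.01, -0.11, 0.12, 0, 0, 0, -1],
    [-0.015, -0.16, 0.12, 0, 0, 0, -1],
    [-0.02, -0.21, 0.12, 0, 0, 0, -1],
    [-0.025, -0.26, 0.12, 0, 0, 0, -1],
  ],
)

```text
t: 4.75
eef_pos: [475.9, 51.8, 167.5]
tcp_rot: [3.023, 1.57, -0.27]
ft_force: [1.3, 1.0, -0.1]
opening: 0.003
```

Run:
```python
from cell import state,read_camera
import cv2,pickle
print(state()["eef_pos"])
d=read_camera("scene");pickle.dump(d,open("scene2.pkl","wb"))
i=d["img"][200:350,370:570];cv2.imwrite("pics/s2.png",cv2.resize(i,None,fx=4,fy=4,interpolation=2))
```

```text
[475.91663888  51.84186139 167.4948085 ]
```

View pics/s2.png

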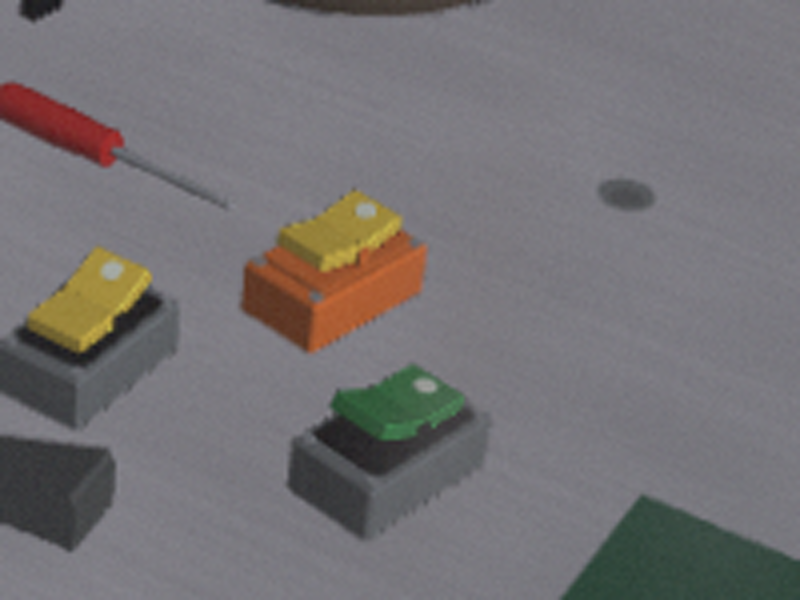

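Green now lies level: its dot is at (426,385) and the far half is up. Blue is next.

Call:
move_arm(
  targets=[
    [-0.01, -0.04, 0, 0, 0, 0, -1],
    [-0.018, -0.08, -0.02, 0, 0, 0, -1],
    [-0.025, -0.107, -0.05, 0, 0, 0, -1],
    [-0.025, -0.107, -0.072, 0, 0, 0, -1],
    [-0.025, -0.107, -0.072, 0, 0, 0, -1],
    [-0.025, -0.107, -0.072, 0, 0, 0, -1],
  ],
)

```text
t: 5.4
eef_pos: [451.5, -53.3, 95.6]
tcp_rot: [0.811, 1.571, -2.482]
ft_force: [-0.3, -0.2, -0.1]
opening: 0.003
```

Run:
```python
from cell import state,read_camera
import cv2,pickle
print(state()["eef_pos"])
d=read_camera("scene")
i=d["img"][150:300,250:450];cv2.imwrite("pics/s3.png",cv2.resize(i,None,fx=4,fy=4,interpolation=2))
```

```text
[451.51171492 -53.26187673  95.55851463]
```

View pics/s3.png

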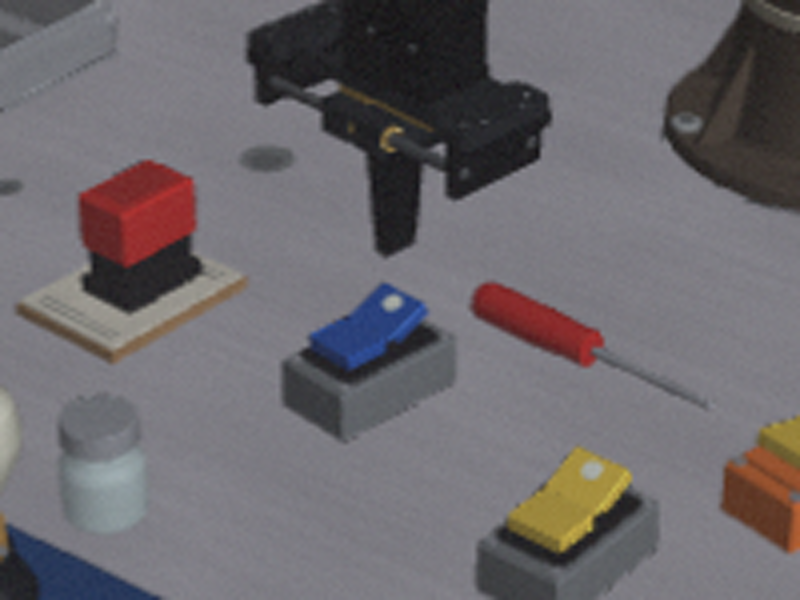

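The tip, at (392,248), is over the blue rocker's dot at (393,301). I'll press.

Call:
move_arm(
  targets=[
    [0, -0.001, -0.015, 0, 0, 0, -1],
    [0, -0.001, -0.03, 0, 0, 0, -1],
    [0, -0.001, -0.036, 0, 0, 0, -1],
    [0, -0.001, -0.041, 0, 0, 0, -1],
    [0, -0.001, -0.045, 0, 0, 0, -1],
    [0, -0.001, -0.047, 0, 0, 0, -1],
    [0, -0.001, -0.0485, 0, 0, 0, -1],
    [0, -0.001, -0.0485, 0, 0, 0, -1],
    [0, -0.001, -0.0485, 0, 0, 0, -1],
  ],
)

```text
t: 6.35
eef_pos: [451.4, -54.2, 48.7]
tcp_rot: [3.026, 1.569, -0.267]
ft_force: [-8.0, 3.9, 35.6]
opening: 0.004
```

Call:
move_arm(
  targets=[
    [0, 0, 0.03, 0, 0, 0, -1],
    [0, 0, 0.07, 0, 0, 0, -1],
    [0.005, -0.03, 0.09, 0, 0, 0, -1],
    [0.01, -0.08, 0.1, 0, 0, 0, -1],
    [0.015, -0.125, 0.1, 0, 0, 0, -1],
    [0.018, -0.17, 0.1, 0, 0, 0, -1],
    [0.019, -0.188, 0.1, 0, 0, 0, -1],
    [0.019, -0.188, 0.1, 0, 0, 0, -1],
    [0.019, -0.188, 0.1, 0, 0, 0, -1],
  ],
)

```text
t: 7.25
eef_pos: [469.9, -241.6, 146.6]
tcp_rot: [-0.613, 1.57, 2.376]
ft_force: [-0.8, -0.0, -0.7]
opening: 0.004
```

Run:
```python
from cell import state,read_camera
import cv2,pickle
print(state()["eef_pos"],state()["ft_force"])
d=read_camera("scene")
i=d["img"][150:300,230:430];cv2.imwrite("pics/s4.png",cv2.resize(i,None,fx=4,fy=4,interpolation=2))
```

```text
[ 469.91528159 -241.61966099  146.57837436] [-0.75517463 -0.04749376 -0.71883354]
```

View pics/s4.png

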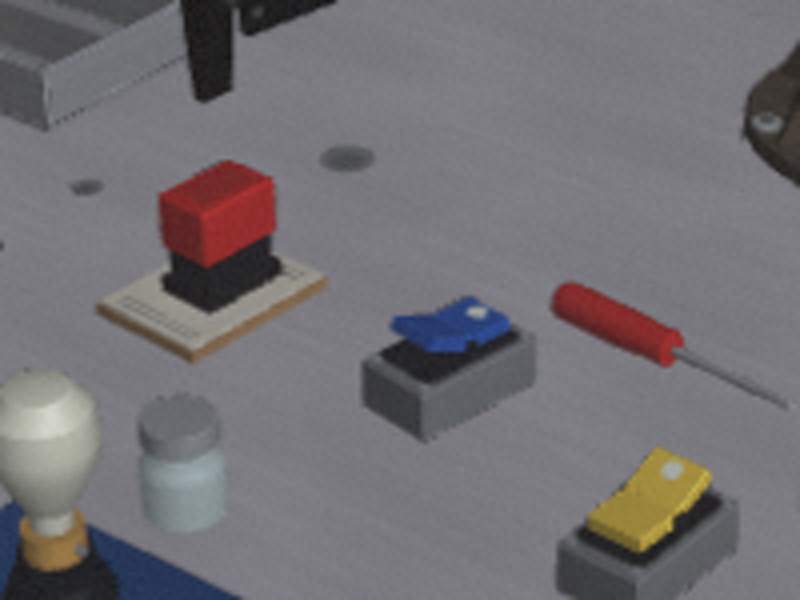

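Blue is off, with its dot level at (478,312), and yellow is still on. The tip is above the stamp cap, so I'll press slowly and watch the force.

Call:
move_arm(
  targets=[
    [0.001, -0.001, -0.03, 0, 0, 0, -1],
    [0.001, -0.001, -0.055, 0, 0, 0, -1],
    [0.001, -0.001, -0.062, 0, 0, 0, -1],
    [0.001, -0.001, -0.065, 0, 0, 0, -1],
    [0.001, -0.001, -0.068, 0, 0, 0, -1],
    [0.001, -0.001, -0.071, 0, 0, 0, -1],
    [0.001, -0.001, -0.074, 0, 0, 0, -1],
    [0.001, -0.001, -0.076, 0, 0, 0, -1],
    [0.001, -0.001, -0.077, 0, 0, 0, -1],
    [0.001, -0.001, -0.077, 0, 0, 0, -1],
  ],
)

```text
t: 8.3
eef_pos: [471.4, -243.1, 70.5]
tcp_rot: [2.977, 1.57, -0.316]
ft_force: [-0.4, 4.0, 8.9]
opening: 0.005
```

Call:
move_arm(
  targets=[
    [0, 0, -0.001, 0, 0, 0, -1],
    [0, 0, -0.0015, 0, 0, 0, -1],
    [0, 0, -0.0015, 0, 0, 0, -1],
    [0, 0, -0.0015, 0, 0, 0, -1],
  ],
)

```text
t: 8.7
eef_pos: [471.5, -242.8, 70.1]
tcp_rot: [3.07, 1.569, -0.224]
ft_force: [-3.2, 9.1, 22.8]
opening: 0.004
```

Call:
move_arm(
  targets=[
    [0, 0, 0.004, 0, 0, 0, -1],
    [0, 0, 0.009, 0, 0, 0, -1],
    [0, 0, 0.015, 0, 0, 0, -1],
    [0, 0, 0.03, 0, 0, 0, -1],
    [0, 0, 0.07, 0, 0, 0, -1],
    [0, 0, 0.11, 0, 0, 0, -1],
    [0, 0, 0.14, 0, 0, 0, -1],
    [-0.03, -0.03, 0.14, 0, 0, 0, -1],
    [-0.06, -0.06, 0.14, 0, 0, 0, -1],
    [-0.06, -0.06, 0.14, 0, 0, 0, -1],
  ],
)

```text
t: 9.7
eef_pos: [409.0, -305.9, 208.8]
tcp_rot: [2.062, 1.569, -1.235]
ft_force: [0.8, -0.0, 0.7]
opening: 0.007
```

Run:
```python
from cell import state,read_camera
import cv2,pickle
s=state();print(s["eef_pos"],s["ft_force"],s["t"])
d=read_camera("scene")
i=d["img"][170:370,230:500];cv2.imwrite("pics/s5.png",cv2.resize(i,None,fx=2.9,fy=2.9,interpolation=2))
d0=pickle.load(open("scene0.pkl","rb"))["img"]
cv2.imwrite("pics/s6.png",cv2.absdiff(d["img"],d0)*3)
```

```text
[ 409.01096185 -305.88268767  208.82679373] [ 0.79197989 -0.02598561  0.70263612] 9.7
```

View pics/s5.png

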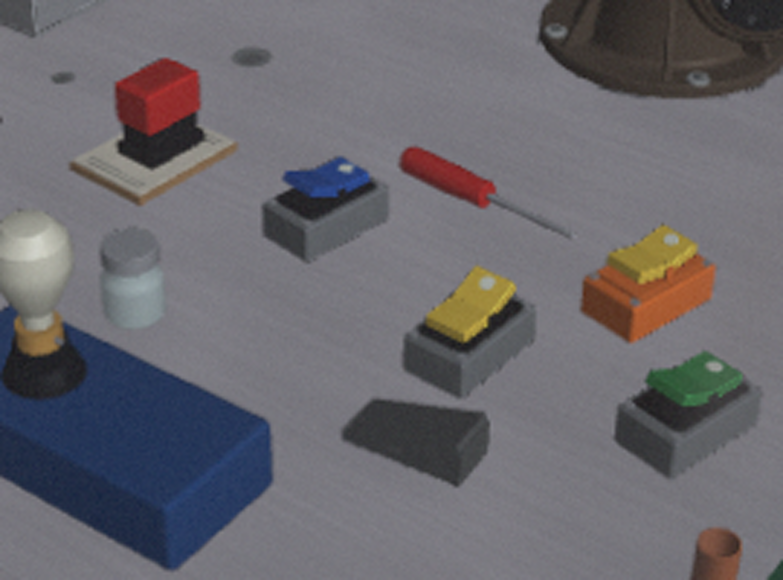

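View pics/s6.png

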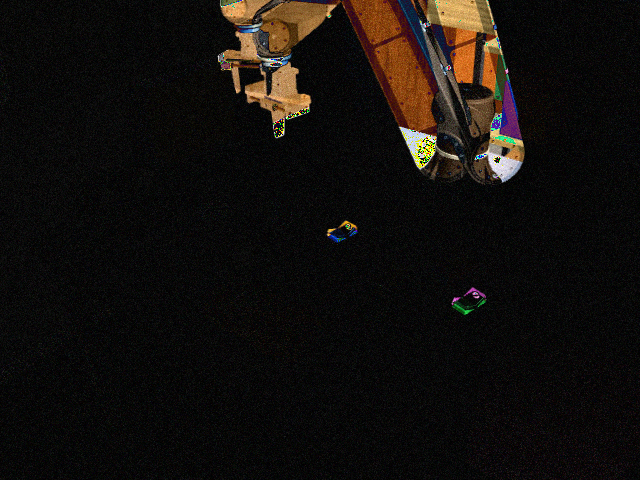

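The difference from the start picture shows changes only at the blue rocker (342,231), the green rocker (469,300) and the arm. The stamp, with its cap up, and everything else look unmoved, and the gripper is clear, so I'll hand in.

```bash
python3 -c "
from cell import job_done
print(job_done())"
```

```text
the job is handed in; nothing more can be done
None
```

I pressed the green rocker off, then the blue one, then pushed the stamp's cap down and let it spring back. The job was handed in after about 10 s of robot time, and no verdict was reported.

- **Presses:** each one ended against a hard stop:

| Part | Final force | Tip height | Expected height |
|---|---|---|---|
| Green rocker | 20 N | 49.0 mm | 49 mm |
| Blue rocker | 36 N | 48.7 mm | 49 mm |
| Stamp cap | 23 N | 70.1 mm | 70 mm |

- **Last check:** comparing the scene camera's start and end pictures, only the two rockers and the arm had changed. Green and blue lie in the off position, yellow is still on, the stamp stands in place with its cap up, and the gripper is about 200 mm above the table. No check failed or disagreed.

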